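Seat a drum bearing in its nest and swing the keeper over it

ROBOT

A 7-joint arm with a two-finger parallel gripper is mounted at the origin on the work surface. World frame = base frame: x ahead of the robot, y to its left, z up, the work surface at z = 0. Lengths are in m, angles in rad, forces in N, time in s.
With the tool pointing down it reaches from about 0.4 to 0.875 m from the base axis. Payload 19.3 kg.
Tool frame: the origin (TCP) lies at the very end of the fingers, on their centre line; the grasp point (between the pads) lies 19 mm behind it; z points along the fingers, y is the direction in which the jaws open and shut (so a half turn about z gives the same grasp; the last joint's range is limited). The gripper opens to 85 mm and grips with 20 to 120 N. Pads are 22 mm wide; open, the fingers measure 114 mm over their backs; the gripper's body (76 mm by 85 mm) begins 54 mm behind the grasp point. The pads swing forward as they close: fully open they stand 13 mm farther back than shut.
Start: joints at [1.123, 0.521, -0.036, 1.599, 0.021, 1.021, -0.113], TCP at [0.231, -0.581, 0.231] pointing down, gripper open.
Joint ranges: [-2.91, 2.91], [-0.3, 2.13], [-1.5, 1.42], [0.17, 2.43], [-1.26, 4.41], [0.16, 1.93], [-2.52, 2.52]. Speed limits (rad/s): [1.89, 1.89, 2.39, 2.39, 3.01, 3.01, 3.01].

INTERFACE

Orientations are given as [roll, pitch, yaw] about the fixed x, y, z axes, in that order (R = Rz(yaw) Ry(pitch) Rx(roll)).
In Python, from workcell import bot, grab_frame, calibration, workorder gives the robot as it stands.
- The arm moves only by the tool move_arm, never from a script. Its arguments are lists of equal length, an entry for each row: "jaw": the closure in counts, from 0 (fully open) to 255 (shut); "dp": the shift along the tool's x, y, z in units of 800 mm (1.0 is 800 mm), a list of three; "rotation": the turn, a rotation vector about the tool's x, y, z in units of pi rad (1.0 is pi rad), a list of three. In form: {"jaw": [jaw, ...], "dp": [[dx, dy, dz], ...], "rotation": [[rx, ry, rz], ...]}. A call has 1 to 10 rows; each row shifts and turns the commanded pose from where the row before left it, along the tool's axes as they then stand; what a row does not reach is not made up. A row lasts 1/8 s, in which the tool goes at most 62.5 mm and 10.7 degrees, less where a joint would pass 70% of its speed; a pose out of reach is approached as far as the arm can. A call with a number of a shift or a turn outside -1 to 1 is refused whole. A call with a gripper value outside its range is refused whole. The fingers move at their own pace and stop on an object; "squeeze" is the grip in N (left out, the last holds). Time passes only in rows, so rows that do not move let the fingers close. It gives the time, the measured TCP pose, the force and the opening at its end, in the units of the state.
- bot.observe(): the state, without advancing time (a new reading comes with each control period).
- grab_frame(name): name is "scene" or "side" or "wrist"; returns the picture (480x640x3 uint8, blue, green, red); there is no depth.
- calibration(name): a dict with "camera_matrix" (3x3 intrinsics, pixels), "dist" ([k1, k2, p1, p2, k3] as OpenCV has them; the pictures are not rectified), "T" (4x4, takes a point from camera to world coordinates). Camera axes: x right, y down, z forward; pixel columns grow to the right and rows downward; lengths in m; the calibration is good to about 2 mm. A picture is of the moment at which its call begins: read the wrist's pose just before it. calibration takes no time and is no camera call; for the wrist camera it gives the pose at the moment of the call.
- workorder.job_done(): hands the job in, once; it reports no verdict.
The state is a dict: "clock": time; "qpos": joint angles; "qd": joint speeds; "joint_efforts": joint torques, N m; "position": TCP position; "tool_rot": TCP orientation; "force": force on the tool from outside, world axes, zero at the start; "moment": the same for the moment, N m; "grip_width": finger opening in m.
Only numpy, scipy, OpenCV 4.12 (cv2) and the standard library are available. Lean on these libraries where they do the work, as an engineer would, in place of code of your own. Each camera call takes 0.05 s, during which the arm holds its last target. There are 200 camera calls.

TASK

On the parts-shop counter, push the loose bearing across the top of the blue nest plate with the fingertips until it drops into the round recess and sits flat at the bottom (press it down if it hangs on the rim); do not pick it up. Then push the red post of the yellow keeper arm to swing the arm round over the seated bearing, fully home against its stop. Leave the pump, the carton and the jar where they stand.

Things in the scene. Friction and masses are not known exactly. Their poses are not given: they have to be found in the camera images.
- nest: Blue nest plate, fixed to the counter: 250 (its x) by 150 (its y) mm, 24 mm thick, flat top 24 mm above the counter. Origin at the centre of its underside. Nothing stands up from the top but the keeper arm and its pivot. It does not move.
- recess (a point): Centre of the mouth of the round recess, at the plate's top (24 mm above the counter), 30 mm from the plate's centre along the plate's +x. Recess 66 mm in diameter, 14 mm deep, flat white floor, rim chamfered 2 mm. The bearing's start lies on the plate's top on the -x side of it, 80 to 116 mm away.
- bearing_center (a point): Centre of the loose bearing (half-way up): a solid steel disc 62 mm in diameter and 16 mm thick, edges rounded about 1.5 mm, black seal and orange plug on its top, about 0.2 kg, lying flat on the plate. On the plate its centre is 32 mm above the counter; seated in the recess 18 mm, its top then 2 mm above the plate.
- bearing: The same loose bearing; origin at the centre of its underside, z its axis.
- keeper (a joint): Angle of the keeper arm about its upright pivot (rad). 0: fully home against its stop, the arm pointing from the pivot along the plate's -x, over the recess. Positive: swung open, counter-clockwise seen from above, so at 1.57 it points along the plate's -y; stop at 1.9. It starts open. It stays where it is left; light friction (about 1 N at the post).
- keeper_pivot (a point): Axis of the keeper arm's pivot at the plate's top (24 mm above the counter), 58 mm beyond the recess centre along the plate's +x. Pivot hub 22 mm in diameter, 16 mm high.
- keeper_post (a point): Centre of the top of the red upright post on the keeper arm, 34 mm above the plate's top, 46 mm from the pivot axis. Post 14 mm in diameter, 22 mm tall, standing on the yellow arm (16 mm wide, 6 mm thick, its underside 6 mm and its top 12 mm above the plate's top), which ends 8 mm beyond the post's axis. The arm passes 4 mm above a seated bearing, but runs into one that is not down. A bearing that hangs tilted on the rim goes down with a light press on its high side.
- pump: Bystander, loose: white drain pump with grey motor and copper core, about 68 mm across with a spout reaching 60 mm from its axis, 73 mm high, standing on the counter beside the nest. Origin at the centre of its underside.
- carton: Bystander, loose: cardboard carton 70 x 55 x 60 mm high, on the counter beside the nest. Origin at the centre of its underside.
- jar: Bystander, loose: small jar with green cap, 52 mm in diameter, 65 mm high, on the counter beside the nest. Origin at the centre of its underside.
Mind the look-alikes: they are no part of the job. Of the things that look like the bearing, the smallest one is meant.

How it is judged:
By the outcome, as a careful person would: the job done as asked, in the order asked, and still so for the second after the job is handed in, with the robot touching nothing.
It also fails if it takes over 64 s, if anything falls off the work surface, if the arm or the gripper's body presses on something with over 40 N, if the wrist force passes 120 N, or if a joint passes its speed limit or range.

## Working session

There is one attempt and no reset: what is moved stays moved. The work goes in short steps, Python scripts to look and compute and a tool call to move; the robot and the scene stay as the last step left them, time stands still between calls to the robot, and variables do not carry over. Pictures are saved under pics/ and viewed, about 8 in all and at most 12, crops included, and the job is handed in when it is done.

Besides the shell and the picture viewer there is one more tool, called after "Emit:" by a JSON object that holds its "method" and its "body", one argument or row to a line. move_arm: Moves the arm, as the interface text tells. Shifts and turns lie within -1 to 1; 1 stands for 800 mm of shift or pi rad of turn. Its arguments: {"type":"object","properties":{"jaw":{"type":"array","items":{"type":"number"}},"dp":{"type":"array","items":{"type":"array","items":{"type":"number","minimum":-1,"maximum":1}}},"rotation":{"type":"array","items":{"type":"array","items":{"type":"number","minimum":-1,"maximum":1}}},"squeeze":{"type":"number"}},"required":["jaw","dp","rotation"]}

```bash
mkdir -p pics; python3 - <<'E'
from workcell import bot, grab_frame, calibration
import cv2, numpy as np
for n in("scene","side"):
    cv2.imwrite(f"pics/{n}0.png",grab_frame(n)); c=calibration(n); print(n,np.round(c["camera_matrix"],1).tolist(),c["dist"],np.round(c["T"],3).tolist())
s=bot.observe();print(s)
E
```

```text
scene [[552.3, 0.0, 323.2], [0.0, 552.3, 244.2], [0.0, 0.0, 1.0]] [-0.13155356  0.          0.          0.          0.        ] [[-0.42, 0.72, -0.552, 1.035], [0.907, 0.338, -0.251, 0.242], [0.006, -0.606, -0.795, 0.741], [0.0, 0.0, 0.0, 1.0]]
side [[469.7, 0.0, 312.3], [0.0, 469.7, 236.8], [0.0, 0.0, 1.0]] [-0.11874364  0.          0.          0.          0.        ] [[-0.718, -0.503, 0.481, 0.195], [-0.696, 0.511, -0.504, 0.437], [0.008, -0.697, -0.717, 0.635], [0.0, 0.0, 0.0, 1.0]]
{'clock': 0.1, 'qpos': array([ 1.12278577,  0.52200172, -0.03630224,  1.59993593,  0.02119691,
        1.02110644, -0.1128018 ]), 'qd': array([-7.01217954e-05, -2.81835962e-04, -3.48376459e-04, -1.56308565e-03,
       -3.89075744e-04,  5.35805738e-04,  6.43763435e-04]), 'joint_efforts': array([ 1.51680229e-03, -9.28488708e+01,  1.98298573e+00, -3.70529258e+01,
        1.80238351e-02,  5.41984686e-03,  9.14681596e-05]), 'position': array([ 0.23039808, -0.58065853,  0.23075948]), 'tool_rot': array([-3.14052937e+00,  8.44574804e-05,  3.77774088e-01]), 'force': array([-0.59250521, -0.33269498, -0.27967865]), 'moment': array([-0.01289979,  0.0290703 ,  0.00261992]), 'grip_width': 0.08527312392754137}
```

View pics/scene0.png

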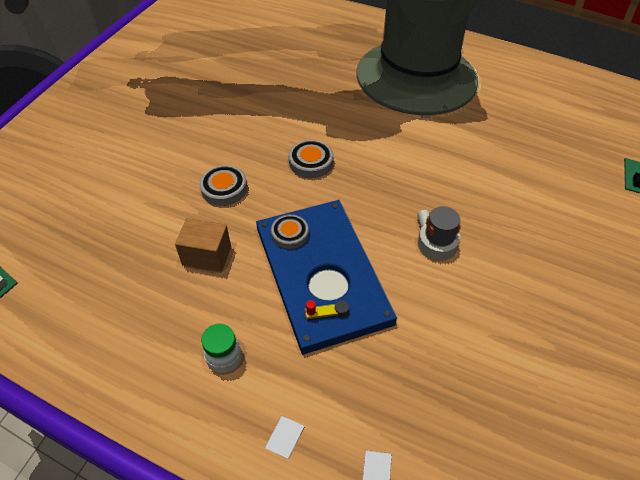

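View pics/side0.png

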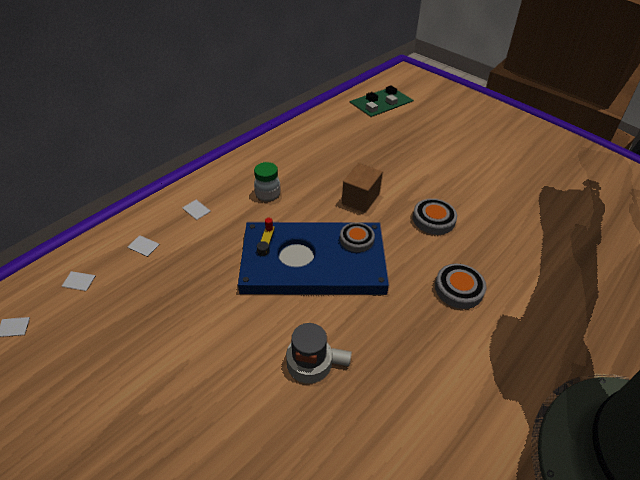

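The candidates for the bearing in the scene image are the disc on the plate at (290,230), a loose disc at (223,184) and a loose disc at (311,158). The two loose discs look larger and lie on the counter, so I choose the one on the plate. In the side view it is at (357,237), the recess is at (296,254) and the red post is at (268,224). Next I measure all of these and make a close crop.

```bash
cat > h.py <<'E'
import cv2, numpy as np
from workcell import calibration
def ray(n,px,z,c=None):
    c=c or calibration(n); T=np.array(c["T"])
    u=cv2.undistortPoints(np.float64(px).reshape(-1,1,2),np.array(c["camera_matrix"]),np.array(c["dist"]))[:,0]
    d=np.c_[u,np.ones(len(u))]@T[:3,:3].T; o=T[:3,3]
    return (o+d*((z-o[2])/d[:,2])[:,None])[:,:2]
def hsv(im): return cv2.cvtColor(im,cv2.COLOR_BGR2HSV)
def blobs(m,amin=20):
    cs,_=cv2.findContours(m.astype(np.uint8),cv2.RETR_EXTERNAL,cv2.CHAIN_APPROX_NONE)
    return [c for c in cs if cv2.contourArea(c)>amin]
def cen(c): m=cv2.moments(c); return [m["m10"]/m["m00"],m["m01"]/m["m00"]]
E
python3 - <<'E'
from h import *
crops=[]
for n in("scene","side"):
    im=cv2.imread(f"pics/{n}0.png"); H=hsv(im); h,s,v=cv2.split(H)
    for c in blobs((h>5)&(h<16)&(s>210)&(v>180)): p=cen(c); print(n,"orange",np.round(p,1),ray(n,p,.040).round(4), "area",cv2.contourArea(c), "r",cv2.minEnclosingCircle(1000*ray(n,c[:,0],.04).astype(np.float32))[1])
    for c in blobs(((h<4)|(h>176))&(s>180)&(v>100),8): p=cen(c); print(n,"red",np.round(p,1),ray(n,p,.058).round(4),cv2.contourArea(c))
    for c in blobs((h>22)&(h<34)&(s>180)&(v>120),8): p=cen(c); print(n,"yellow",np.round(p,1),ray(n,p,.036).round(4),cv2.minAreaRect(1000*ray(n,c[:,0],.036).astype(np.float32)))
    blue=(h>100)&(h<122)&(s>150)
    print("blue v hist",np.histogram(v[blue],bins=12))
    thr=cv2.threshold(v[blue].reshape(-1,1),0,255,cv2.THRESH_OTSU)[0]
    for lab,m in(("all",blue),("top",blue&(v>thr))):
        c=max(blobs(m),key=cv2.contourArea); print(n,lab,thr,cv2.minAreaRect(1000*ray(n,c[:,0],.024).astype(np.float32)))
    P=(230,190,190,170) if n=="scene" else (225,205,190,100)
    x,y,w,g=P; cr=cv2.resize(im[y:y+g,x:x+w],None,fx=4,fy=4,interpolation=2)[:560]
    crops.append(cr)
    cv2.imwrite(f"pics/crop_{n}.png",cr)
E
```

```text
scene orange [289.1 227.8] [[ 0.5416 -0.0439]] area 158.5 r 14.139360427856445
scene orange [222.1 180.2] [[ 0.4955 -0.2001]] area 239.0 r 19.273418426513672
scene orange [310.3 153.5] [[ 0.369  -0.0885]] area 214.0 r 19.33169937133789
scene red [310.2 304.4] [[0.6678 0.0552]] 46.5
scene yellow [325.3 310. ] [[0.6552 0.0737]] ((655.4320068359375, 72.85826873779297), (15.605751037597656, 33.90605926513672), 33.743690490722656)
blue v hist (array([  10,    0,  259,  573,  142,  107,   93,  151,  120,  165, 7368,
       1183]), array([  2.        ,  12.66666667,  23.33333333,  34.        ,
        44.66666667,  55.33333333,  66.        ,  76.66666667,
        87.33333333,  98.        , 108.66666667, 119.33333333,
       130.        ]))
scene all 79.0 ((583.1167602539062, 34.68067932128906), (259.4825744628906, 151.3580322265625), 44.18946075439453)
scene top 79.0 ((578.6812133789062, 31.812301635742188), (249.12294006347656, 149.2879180908203), 44.18946075439453)
side red [268.1 219.9] [[0.6668 0.0559]] 19.0
side yellow [266.5 236.5] [[0.6552 0.0719]] ((655.4864501953125, 72.09078216552734), (14.673810958862305, 30.23378562927246), 34.061275482177734)
blue v hist (array([  84,   22,  593,  711,   64,   42,  104,   87,  115,  594, 5505,
        289]), array([ 1. ,  8.5, 16. , 23.5, 31. , 38.5, 46. , 53.5, 61. , 68.5, 76. ,
       83.5, 91. ]))
side all 51.0 ((572.1465454101562, 39.29481506347656), (249.38482666015625, 164.1392364501953), 44.41398620605469)
side top 51.0 ((578.0228271484375, 33.30851745605469), (249.29931640625, 147.53402709960938), 44.374488830566406)
```

View pics/crop_scene.png

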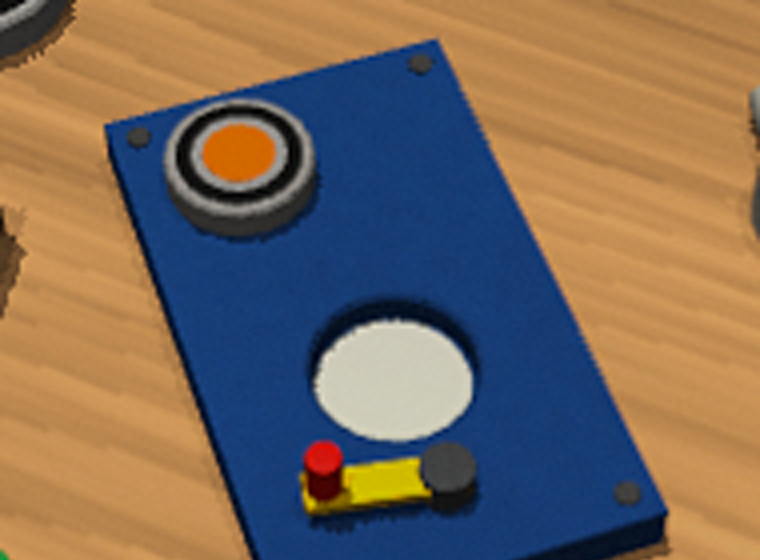

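The crop confirms that the chosen disc lies on the plate. It is the smallest of the three: its orange plug has a radius of 14 mm, against 19 mm for the others. The recess has a white floor, and the keeper is open with its red post on the plate's -y side. Next I compute the plate frame and the route.

```bash
cat >> h.py <<'E'
from scipy.spatial.transform import Rotation as Ro
yaw=np.radians(44.3); C=np.array([.5784,.0326]); U=np.array([np.cos(yaw),np.sin(yaw)]); V=np.array([-U[1],U[0]])
REC=C+.03*U; PIV=C+.088*U
def toplate(p): d=np.asarray(p)-C; return np.array([d@U,d@V])
def need(xyz,yw):
    "turn (tool z, units) to do first, then the shift in the turned tool frame (units); tool kept pointing down"
    from workcell import bot
    s=bot.observe(); R0=Ro.from_euler("xyz",s["tool_rot"]); R1=Ro.from_euler("xyz",[np.pi,0,yw])
    print("at",s["position"].round(4),"rotvec/pi",((R0.inv()*R1).as_rotvec()/np.pi).round(4),"dp",(R1.inv().apply(np.array(xyz)-s["position"])/.8).round(4),"t",round(s["clock"],2),"F",s["force"].round(1),"w",round(s["grip_width"],4))
E
python3 - <<'E'
from h import *
im=cv2.imread("pics/side0.png");h,s,v=cv2.split(hsv(im))
for c in blobs((h>4)&(h<18)&(s>200)&(v>120),30): p=cen(c);print("side orange",np.round(p,1),ray("side",p,.04).round(4),cv2.contourArea(c))
print("scene carton,jar,pump", ray("scene",[[204,238]],.06),ray("scene",[[219,340]],.065),ray("scene",[[441,222]],.073))
B=np.array([.5416,-.0439]);d=REC-B;L=np.hypot(*d);a=np.arctan2(d[1],d[0]);print("REC",REC,"PIV",PIV,"L",L,"ang",a, "B plate",toplate(B))
P=B-.055*d/L;print(P);need([*P,.12],a)
E
```

```text
side orange [461.5 280.7] [[ 0.3489 -0.0814]] 301.0
side orange [356.9 233.3] [[ 0.5431 -0.0438]] 114.5
side orange [435.4 211.4] [[ 0.4747 -0.1926]] 187.0
scene carton,jar,pump [[ 0.63081357 -0.14784889]] [[ 0.77606572 -0.03124146]] [[0.45220476 0.18136408]]
REC [0.59987078 0.05355246] PIV [0.64138096 0.09406055] L 0.11354499423640908 ang 1.031892463592972 B plate [-0.07976626 -0.02904881]
[ 0.51337425 -0.09110495]
at [ 0.2304 -0.5807  0.2308] rotvec/pi [-3.000e-04 -1.000e-04 -2.082e-01] dp [ 0.7067 -0.0105  0.1384] t 0.1 F [-0.6 -0.3 -0.3] w 0.0853
```

Emit:
{"method": "move_arm", "body": {
  "jaw": [135,135,135,135],
  "dp": [
    [0,0,0],
    [0,0,0],
    [0,0,0],
    [0,0,0]
  ],
  "rotation": [
    [0,0,-0.052],
    [0,0,-0.052],
    [0,0,-0.052],
    [0,0,-0.052]
  ]
}}

```text
clock: 0.6
position: [0.2304, -0.5807, 0.231]
tool_rot: [-3.141, -0.0, 1.037]
force: [0.5, 0.8, -0.2]
grip_width: 0.0401
```

Emit:
{"method": "move_arm", "body": {
  "jaw": [135,135,135,135,135,135,135,135,135,135],
  "dp": [
    [0.07,-0.001,0],
    [0.07,-0.001,0],
    [0.07,-0.001,0],
    [0.07,-0.001,0],
    [0.07,-0.001,0],
    [0.07,-0.001,0],
    [0.07,-0.001,0],
    [0.07,-0.001,0],
    [0.07,-0.001,0],
    [0.07,-0.001,0]
  ],
  "rotation": [
    [0,0,0],
    [0,0,0],
    [0,0,0],
    [0,0,0],
    [0,0,0],
    [0,0,0],
    [0,0,0],
    [0,0,0],
    [0,0,0],
    [0,0,0]
  ]
}}

```text
clock: 1.85
position: [0.512, -0.0948, 0.2313]
tool_rot: [3.142, 0.0, 1.031]
force: [0.4, -1.0, 0.2]
grip_width: 0.0404
```

```bash
python3 - <<'E'
from h import *
B=np.array([.5421,-.0439]);d=REC-B;L=np.hypot(*d);a=np.arctan2(d[1],d[0]);print(a,L)
need([*(B-.055*d/L),.028],a)
from workcell import grab_frame
cv2.imwrite("pics/w1.png",grab_frame("wrist"))
E
```

```text
1.0356804403451692 0.11328920925725915
at [ 0.512  -0.0948  0.2313] rotvec/pi [ 0.      0.0001 -0.0015] dp [ 5.200e-03 -1.000e-04  2.541e-01] t 1.85 F [ 0.4 -1.   0.2] w 0.0404
```

View pics/w1.png

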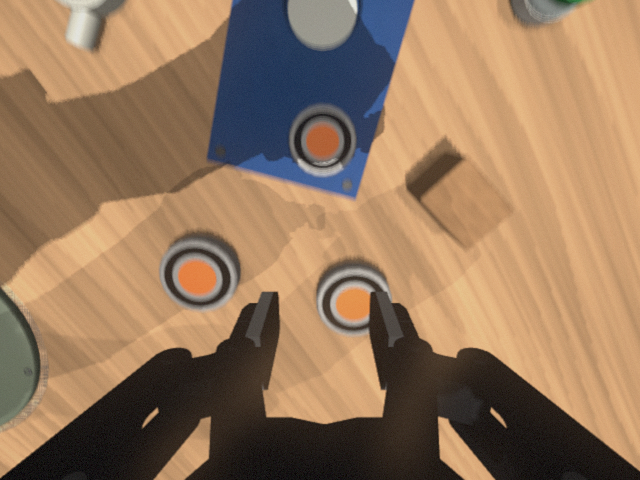

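The wrist view shows the bearing at (322,140) straight ahead of the fingers, with the recess at (323,15) beyond it in line. The other two discs, at (200,272) and (353,298), are larger and lie on the counter. I now descend behind the bearing.

Emit:
{"method": "move_arm", "body": {
  "jaw": [135,135,135,135,135,135,135],
  "dp": [
    [0.005,0,0.05],
    [0,0,0.05],
    [0,0,0.05],
    [0,0,0.05],
    [0,0,0.035],
    [0,0,0.019],
    [0,0,0]
  ],
  "rotation": [
    [0,0,-0.0015],
    [0,0,0],
    [0,0,0],
    [0,0,0],
    [0,0,0],
    [0,0,0],
    [0,0,0]
  ]
}}

```text
clock: 2.78
position: [0.5131, -0.0928, 0.0276]
tool_rot: [-3.14, 0.001, 1.036]
force: [0.0, 0.1, 0.9]
grip_width: 0.0397
```

```bash
python3 - <<'E'
from h import *
a=1.0357; D=np.array([np.cos(a),np.sin(a)])
need([*(REC-.0347*D),.028],a)
E
```

```text
at [ 0.5131 -0.0928  0.0276] rotvec/pi [-0.0004  0.0002  0.0001] dp [ 0.1693  0.     -0.0005] t 2.77 F [0.  0.1 0.9] w 0.0397
```

Emit:
{"method": "move_arm", "body": {
  "jaw": [135,135,135,135,135,135,135,135,135,135],
  "dp": [
    [0.012,0,0],
    [0.012,0,0],
    [0.012,0,0],
    [0.012,0,0],
    [0.012,0,0],
    [0.012,0,0],
    [0.012,0,0],
    [0.012,0,0],
    [0.012,0,0],
    [0.01,0,0]
  ],
  "rotation": [
    [0,0,0],
    [0,0,0],
    [0,0,0],
    [0,0,0],
    [0,0,0],
    [0,0,0],
    [0,0,0],
    [0,0,0],
    [0,0,0],
    [0,0,0]
  ]
}}

```text
clock: 4.03
position: [0.5618, -0.0112, 0.0281]
tool_rot: [-3.142, -0.0, 1.036]
force: [-0.3, -2.3, 2.0]
grip_width: 0.0403
```

```bash
cat > look.py <<'E'
from h import *
from workcell import grab_frame
import sys
a=1.0357; D=np.array([np.cos(a),np.sin(a)])
need([*(REC-.0347*D),.028],a)
for n in ("scene","side"):
    im=grab_frame(n); cv2.imwrite(f"pics/{n}_{sys.argv[1]}.png",im); h,s,v=cv2.split(hsv(im))
    for c in blobs((h>4)&(h<18)&(s>200)&(v>110),15):
        p=cen(c); q=ray(n,p,.04)[0]; q2=ray(n,p,.026)[0]
        if np.hypot(*(q-REC))<.13: print(n,np.round(p),"from recess (along,left) z40",np.round([(q-REC)@D,(q-REC)@[-D[1],D[0]]],4),"z26",np.round([(q2-REC)@D,(q2-REC)@[-D[1],D[0]]],4),cv2.contourArea(c))
E
python3 look.py p1
```

```text
at [ 0.5618 -0.0112  0.0281] rotvec/pi [-0.     -0.      0.0001] dp [ 0.0504 -0.0004  0.0001] t 4.03 F [-0.3 -2.3  2. ] w 0.0403
scene [312. 257.] from recess (along,left) z40 [-0.0435 -0.0006] z26 [-0.052   0.0049] 190.5
side [317. 240.] from recess (along,left) z40 [-0.0397 -0.0029] z26 [-0.0436 -0.0158] 105.5
```

Emit:
{"method": "move_arm", "body": {
  "jaw": [135,135,135,135,135,135,135,135],
  "dp": [
    [0.009,0,0],
    [0.009,0,0],
    [0.009,0,0],
    [0.009,0,0],
    [0.006,0,0],
    [0.005,0,0],
    [0.003,0,0],
    [0,0,0]
  ],
  "rotation": [
    [0,0,0],
    [0,0,0],
    [0,0,0],
    [0,0,0],
    [0,0,0],
    [0,0,0],
    [0,0,0],
    [0,0,0]
  ]
}}

```text
clock: 5.12
position: [0.582, 0.0228, 0.0281]
tool_rot: [3.142, -0.0, 1.036]
force: [-0.2, 0.0, 0.4]
grip_width: 0.0403
```

```bash
python3 look.py p2; python3 -c "
import cv2,numpy as np
a=cv2.imread('pics/scene_p2.png')[180:360,230:420];b=cv2.imread('pics/side_p2.png')[190:330,225:415]
cv2.imwrite('pics/c2.png',np.hstack([cv2.resize(a,(390,370)),cv2.resize(b,(400,370))]))"
```

```text
at [0.582  0.0228 0.0281] rotvec/pi [ 0.     -0.0001  0.0001] dp [ 0.001  -0.0004  0.0001] t 5.12 F [-0.2  0.   0.4] w 0.0403
scene [328. 278.] from recess (along,left) z40 [ 0.0026 -0.0027] z26 [-0.0051  0.0028] 218.0
side [296. 248.] from recess (along,left) z40 [0.0012 0.0055] z26 [-0.0017 -0.0072] 133.0
```

View pics/c2.png

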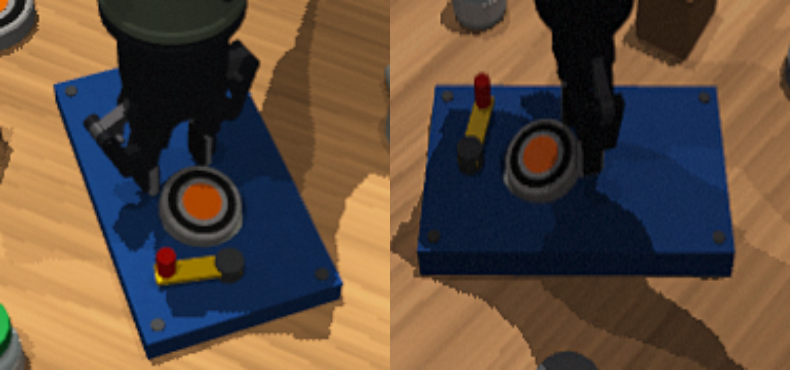

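The crop shows the bearing in the mouth of the recess but tilted. Its leading side is down and its trailing side, near the fingers, hangs on the rim. I push it a few millimetres further.

Emit:
{"method": "move_arm", "body": {
  "jaw": [135,135,135,135],
  "dp": [
    [0.002,0,0],
    [0.002,0,0],
    [0.0015,0,0],
    [0,0,0]
  ],
  "rotation": [
    [0,0,0],
    [0,0,0],
    [0,0,0],
    [0,0,0]
  ]
}}

```text
clock: 5.72
position: [0.5842, 0.0266, 0.0281]
tool_rot: [3.142, -0.0, 1.036]
force: [0.2, 0.6, 0.1]
grip_width: 0.0402
```

```bash
python3 look.py p3
```

```text
at [0.5842 0.0266 0.0281] rotvec/pi [ 0.     -0.      0.0001] dp [-0.0045 -0.0003  0.0001] t 5.72 F [0.2 0.6 0.1] w 0.0402
scene [327. 280.] from recess (along,left) z40 [ 0.0049 -0.0061] z26 [-0.0027 -0.0007] 202.0
side [295. 250.] from recess (along,left) z40 [0.003  0.0097] z26 [ 0.0002 -0.0028] 101.5
```

Emit:
{"method": "move_arm", "body": {
  "jaw": [135,135,135,135,255,255],
  "dp": [
    [-0.015,0,0],
    [-0.015,0,-0.02],
    [0,0,-0.04],
    [0,0,-0.04],
    [0,0,0],
    [0,0,0]
  ],
  "rotation": [
    [0,0,0],
    [0,0,0],
    [0,0,0],
    [0,0,0],
    [0,0,0],
    [0,0,0]
  ]
}}

```text
clock: 6.58
position: [0.5716, 0.005, 0.1084]
tool_rot: [3.141, 0.0, 1.035]
force: [-0.3, 0.1, -0.1]
grip_width: 0.0043
```

```bash
python3 look.py p4; python3 -c "
import cv2,numpy as np
a=cv2.imread('pics/scene_p4.png')[180:360,230:420];b=cv2.imread('pics/side_p4.png')[190:330,225:415]
cv2.imwrite('pics/c4.png',np.hstack([cv2.resize(a,(390,370)),cv2.resize(b,(400,370))]))"
```

```text
at [0.5716 0.005  0.1084] rotvec/pi [ 0.0001  0.0001 -0.0002] dp [ 0.0268 -0.0005  0.1004] t 6.58 F [-0.3  0.1 -0.1] w 0.0043
scene [327. 280.] from recess (along,left) z40 [ 0.0047 -0.0061] z26 [-0.0028 -0.0006] 205.5
side [297. 250.] from recess (along,left) z40 [0.001  0.0107] z26 [-0.0019 -0.0018] 127.0
```

View pics/c4.png

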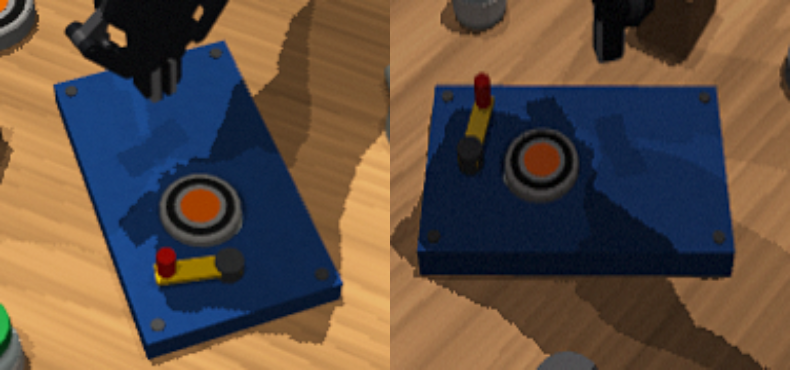

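```bash
python3 -c "
import cv2,numpy as np
a=cv2.imread('pics/scene_p4.png')[255:325,280:365];b=cv2.imread('pics/side_p4.png')[225:295,265:335]
o=np.hstack([cv2.resize(a,(400,400),interpolation=2),cv2.resize(b,(400,400),interpolation=2)])
cv2.imwrite('pics/c4z.png',np.clip(o*1.6,0,255).astype('uint8'))"
```

```text
(no output)
```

View pics/c4z.png

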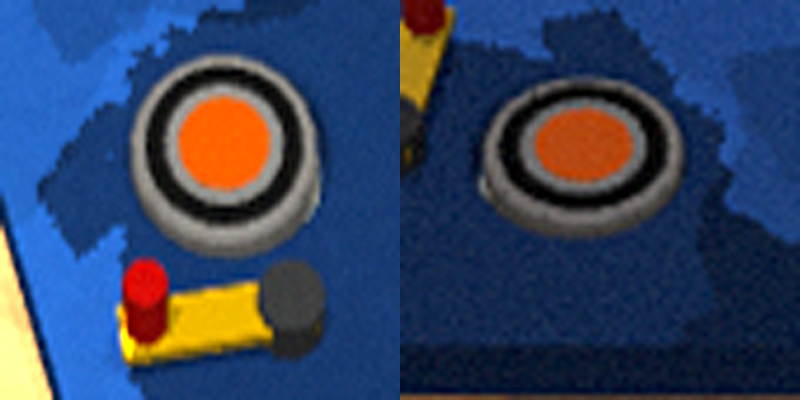

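The zoom shows the bearing very low in the recess, but slightly proud and a little off centre towards its start. I close the fingers and press gently from above, trailing side first, feeling for contact.

```bash
python3 - <<'E'
from h import *
a=1.0357; D=np.array([np.cos(a),np.sin(a)])
need([*(REC-.012*D),.042],a)
E
```

```text
at [0.5714 0.0054 0.1076] rotvec/pi [-0.0003  0.0002  0.    ] dp [ 0.0549 -0.0001  0.082 ] t 6.67 F [ 0.3  0.1 -0.3] w -0.0001
```

Emit:
{"method": "move_arm", "body": {
  "jaw": [255,255,255,255,255],
  "dp": [
    [0.055,0,0],
    [0,0,0.04],
    [0,0,0.03],
    [0,0,0.012],
    [0,0,0]
  ],
  "rotation": [
    [0,0,0],
    [0,0,0],
    [0,0,0],
    [0,0,0],
    [0,0,0]
  ]
}}

```text
clock: 7.3
position: [0.594, 0.0436, 0.042]
tool_rot: [-3.141, 0.001, 1.036]
force: [0.7, 0.4, 1.2]
grip_width: -0.0005
```

Emit:
{"method": "move_arm", "body": {
  "jaw": [255,255,255,255],
  "dp": [
    [0,0,0.003],
    [0,0,0.003],
    [0,0,0.003],
    [0,0,0.002]
  ],
  "rotation": [
    [0,0,0],
    [0,0,0],
    [0,0,0],
    [0,0,0]
  ]
}}

```text
clock: 7.8
position: [0.5944, 0.0437, 0.0337]
tool_rot: [3.142, -0.0, 1.036]
force: [0.2, -0.5, -0.9]
grip_width: -0.0002
```

No contact down to z = 34 mm, so I continue.

Emit:
{"method": "move_arm", "body": {
  "jaw": [255,255,255,255],
  "dp": [
    [0,0,0.002],
    [0,0,0.002],
    [0,0,0.001],
    [0,0,0.001]
  ],
  "rotation": [
    [0,0,0],
    [0,0,0],
    [0,0,0],
    [0,0,0]
  ]
}}

```text
clock: 8.3
position: [0.5944, 0.0437, 0.0289]
tool_rot: [3.142, -0.0, 1.036]
force: [0.5, 0.2, -0.3]
grip_width: 0.0001
```

Emit:
{"method": "move_arm", "body": {
  "jaw": [255,255,255],
  "dp": [
    [0,0,0.001],
    [0,0,0.001],
    [0,0,0]
  ],
  "rotation": [
    [0,0,0],
    [0,0,0],
    [0,0,0]
  ]
}}

```text
clock: 8.68
position: [0.5943, 0.0437, 0.0272]
tool_rot: [-3.142, 0.0, 1.036]
force: [0.7, 0.3, -0.0]
grip_width: -0.0003
```

Emit:
{"method": "move_arm", "body": {
  "jaw": [255,255,255],
  "dp": [
    [0,0,0.001],
    [0,0,0.001],
    [0,0,0]
  ],
  "rotation": [
    [0,0,0],
    [0,0,0],
    [0,0,0]
  ]
}}

```text
clock: 9.05
position: [0.5944, 0.0437, 0.0261]
tool_rot: [3.141, 0.0, 1.036]
force: [-2.6, 0.3, 9.2]
grip_width: -0.0001
```

The trailing side carries load at 26.1 mm, which is the seated height. I check the opposite side the same way.

Emit:
{"method": "move_arm", "body": {
  "jaw": [255,255,255,255,255,255,255],
  "dp": [
    [0,0,-0.015],
    [0.03,0,0],
    [0,0,0.008],
    [0,0,0.003],
    [0,0,0.0015],
    [0,0,0.0015],
    [0,0,0]
  ],
  "rotation": [
    [0,0,0],
    [0,0,0],
    [0,0,0],
    [0,0,0],
    [0,0,0],
    [0,0,0],
    [0,0,0]
  ]
}}

```text
clock: 9.93
position: [0.6065, 0.0641, 0.0265]
tool_rot: [-3.142, 0.0, 1.036]
force: [0.0, -0.1, 0.4]
grip_width: -0.0002
```

Emit:
{"method": "move_arm", "body": {
  "jaw": [255,255,255],
  "dp": [
    [0,0,0.001],
    [0,0,0],
    [0,0,0]
  ],
  "rotation": [
    [0,0,0],
    [0,0,0],
    [0,0,0]
  ]
}}

```text
clock: 10.3
position: [0.6067, 0.0642, 0.0261]
tool_rot: [3.141, -0.0, 1.036]
force: [-1.5, -0.7, 7.1]
grip_width: -0.0002
```

Both sides carry load at 26.1 mm, so the bearing is flat and seated. Next I plan the keeper swing.

```bash
cat > keep.py <<'E'
from h import *
def pose(th,off):
    "TCP xy and yaw so that the tool's -x pushes the post tangentially, TCP off metres behind the post axis"
    p=np.array([-np.cos(th),-np.sin(th)])*.046; t=np.array([-np.sin(th),np.cos(th)])
    q=p-off*t; w=np.arctan2(t[1],t[0])+yaw-np.pi
    return PIV+q[0]*U+q[1]*V, w
E
python3 - <<'E'
from keep import *
from workcell import bot
print(bot.observe()["qpos"].round(2))
P=np.array([.6673,.0555]); d=P-PIV; th=np.arctan2(-d@V,-d@U); print("theta",th)
xy,w=pose(th,.032); print(xy,w); need([*xy,.044],w)
E
```

```text
[-0.02  0.78 -0.27  1.76  0.31  0.65 -1.  ]
theta 1.3894147890874635
[0.69360033 0.07373475] 0.591799320926055
at [0.6067 0.0642 0.0261] rotvec/pi [ 1.000e-04 -0.000e+00  1.413e-01] dp [ 0.0968  0.0507 -0.0223] t 10.3 F [-1.5 -0.7  7.1] w -0.0002
```

Emit:
{"method": "move_arm", "body": {
  "jaw": [255,255,255],
  "dp": [
    [0,0,-0.05],
    [0,0,-0.05],
    [0,0,0]
  ],
  "rotation": [
    [0,0,0],
    [0,0,0],
    [0,0,0]
  ]
}}

```text
clock: 10.68
position: [0.6082, 0.0645, 0.1086]
tool_rot: [3.138, -0.003, 1.036]
force: [0.8, -0.7, -0.3]
grip_width: 0.0002
```

Emit:
{"method": "move_arm", "body": {
  "jaw": [255,255,255,255,255,255],
  "dp": [
    [0,0,0],
    [0,0,0],
    [0,0,0],
    [0.05,0.025,0],
    [0.047,0.025,0],
    [0,0,0]
  ],
  "rotation": [
    [0,0,0.047],
    [0,0,0.047],
    [0,0,0.047],
    [0,0,0],
    [0,0,0],
    [0,0,0]
  ]
}}

```text
clock: 11.42
position: [0.6947, 0.0748, 0.1043]
tool_rot: [-3.141, 0.0, 0.593]
force: [-1.0, -0.5, -1.0]
grip_width: 0.0002
```

```bash
python3 look.py k0; python3 - <<'E'
from keep import *
from workcell import bot
print(bot.observe()["qpos"].round(2))
xy,w=pose(1.389,.032); need([*xy,.044],w)
for n in("scene","side"):
    im=cv2.imread(f"pics/{n}_k0.png");h,s,v=cv2.split(hsv(im))
    for c in blobs(((h<4)|(h>176))&(s>180)&(v>60),8): p=cen(c); q=ray(n,p,.055)[0]; print(n,"red",q, q-PIV)
E
```

```text
at [0.6947 0.0748 0.1043] rotvec/pi [-0.     0.    -0.141] dp [-0.1267 -0.0885  0.0953] t 11.43 F [-1.  -0.5 -1. ] w 0.0002
side [296. 250.] from recess (along,left) z40 [0.0011 0.0108] z26 [-0.0018 -0.0018] 128.0
[-0.08  0.78 -0.19  1.48  0.17  0.9  -1.29]
at [0.6925 0.0744 0.1045] rotvec/pi [-0.0002  0.0005  0.0005] dp [0.0006 0.0015 0.0756] t 11.53 F [-0.2  1.  -0.4] w -0.0001
scene red [-0.45647509  0.44609715] [-1.09785605  0.3520366 ]
scene red [-0.46051228  0.37080895] [-1.10189324  0.2767484 ]
scene red [-0.42629142  0.26677095] [-1.06767238  0.1727104 ]
side red [0.66808202 0.05490493] [ 0.02670106 -0.03915561]
```

Emit:
{"method": "move_arm", "body": {
  "jaw": [255,255,255],
  "dp": [
    [0,0.001,0.04],
    [0,0,0.035],
    [0,0,0]
  ],
  "rotation": [
    [0,0,0],
    [0,0,0],
    [0,0,0]
  ]
}}

```text
clock: 11.9
position: [0.6917, 0.0736, 0.0438]
tool_rot: [-3.14, 0.004, 0.593]
force: [0.4, 0.2, -0.2]
grip_width: -0.0001
```

```bash
cat >> keep.py <<'E'
def pose2(th,off):
    w=-.35+.942*th/1.389
    p=np.array([-np.cos(th),-np.sin(th)])*.046
    return PIV+p[0]*U+p[1]*V+off*np.array([np.cos(w),np.sin(w)]),w
def rows(ths,off,z=.044):
    from workcell import bot
    s=bot.observe();pos=s["position"];R=Ro.from_euler("xyz",s["tool_rot"])
    print(pos.round(4),s["tool_rot"].round(3),s["force"].round(1),"q7",s["qpos"][6].round(2),s["clock"])
    for th in ths:
        xy,w=pose2(th,off); t=np.array([*xy,z]); R1=Ro.from_euler("xyz",[np.pi,0,w])
        print(round(th,2),(R.inv().apply(t-pos)/.8).round(4).tolist(),((R.inv()*R1).as_rotvec()/np.pi).round(4).tolist()); pos,R=t,R1
E
python3 -c "
from keep import *
rows([1.389,1.28,1.12,.96,.8,.64,.48,.32,.22,.14,.07,0,-.04],.018)"
```

```text
[0.6917 0.0736 0.0438] [-3.14   0.004  0.593] [ 0.4  0.2 -0.2] q7 -1.31 11.9
1.39 [-0.0154, 0.0011, -0.0001] [-0.0005, 0.0011, 0.0004]
1.28 [-0.0063, 0.0013, 0.0] [-0.0, -0.0, 0.0235]
1.12 [-0.0093, 0.0014, 0.0] [0.0, -0.0, 0.0345]
0.96 [-0.0092, 0.0009, 0.0] [-0.0, -0.0, 0.0345]
0.8 [-0.0091, 0.0004, 0.0] [0.0, -0.0, 0.0345]
0.64 [-0.009, -0.0, -0.0] [-0.0, -0.0, 0.0345]
0.48 [-0.0089, -0.0005, -0.0] [0.0, -0.0, 0.0345]
0.32 [-0.0087, -0.0009, -0.0] [0.0, -0.0, 0.0345]
0.22 [-0.0054, -0.0007, -0.0] [0.0, -0.0, 0.0216]
0.14 [-0.0042, -0.0006, -0.0] [-0.0, -0.0, 0.0173]
0.07 [-0.0037, -0.0006, -0.0] [0.0, -0.0, 0.0151]
0 [-0.0036, -0.0007, -0.0] [0.0, -0.0, 0.0151]
-0.04 [-0.0021, -0.0004, -0.0] [0.0, -0.0, 0.0086]
```

Emit:
{"method": "move_arm", "body": {
  "jaw": [255,255,255,255,255,255,255],
  "dp": [
    [-0.0154,0.001,0],
    [-0.0063,0.0013,0],
    [-0.0093,0.0014,0],
    [-0.0092,0.0009,0],
    [-0.0091,0.0004,0],
    [-0.009,0,0],
    [0,0,0]
  ],
  "rotation": [
    [-0.0005,0.001,0],
    [0,0,0.0235],
    [0,0,0.0345],
    [0,0,0.0345],
    [0,0,0.0345],
    [0,0,0.0345],
    [0,0,0]
  ]
}}

```text
clock: 12.78
position: [0.654, 0.05, 0.0472]
tool_rot: [3.141, -0.005, 0.086]
force: [0.4, -0.9, 0.1]
grip_width: -0.0
```

```bash
python3 look.py k1; python3 - <<'E'
from keep import *
rows([.48,.32,.22,.14,.07,0,-.04],.018)
for n in("scene","side"):
    im=cv2.imread(f"pics/{n}_k1.png");h,s,v=cv2.split(hsv(im))
    for c in blobs(((h<4)|(h>176))&(s>180)&(v>60),4):
        p=cen(c); d=ray(n,p,.055)[0]-PIV
        if np.hypot(*d)<.1: print(n,"red r",np.hypot(*d),"theta",np.arctan2(-d@V,-d@U))
E
```

```text
at [0.654  0.05   0.0472] rotvec/pi [ 0.0008 -0.0015 -0.3024] dp [-0.0741 -0.0604  0.0239] t 12.78 F [ 0.4 -0.9  0.1] w -0.0
side [296. 250.] from recess (along,left) z40 [0.0011 0.0108] z26 [-0.0018 -0.0018] 128.0
[0.6544 0.0504 0.0466] [-3.141 -0.005  0.088] [-0.3  0.1 -0. ] q7 -1.69 12.875
0.48 [-0.0117, -0.0004, 0.0032] [-0.0002, -0.0015, 0.0358]
0.32 [-0.0087, -0.0009, -0.0] [0.0, -0.0, 0.0345]
0.22 [-0.0054, -0.0007, -0.0] [0.0, -0.0, 0.0216]
0.14 [-0.0042, -0.0006, -0.0] [-0.0, -0.0, 0.0173]
0.07 [-0.0037, -0.0006, -0.0] [0.0, -0.0, 0.0151]
0 [-0.0036, -0.0007, -0.0] [0.0, -0.0, 0.0151]
-0.04 [-0.0021, -0.0004, -0.0] [0.0, -0.0, 0.0086]
side red r 0.04757908829673716 theta 0.7177181363727305
```

Post is now at about 0.72 rad and following the fingers, so I continue.

Emit:
{"method": "move_arm", "body": {
  "jaw": [255,255,255,255,255,255,255],
  "dp": [
    [-0.0117,-0.0004,0.003],
    [-0.0087,-0.0009,0],
    [-0.0054,-0.0007,0],
    [-0.0042,-0.0006,0],
    [-0.0037,-0.0006,0],
    [-0.0025,-0.0005,0],
    [0,0,0]
  ],
  "rotation": [
    [0,-0.0015,0.0358],
    [0,0,0.0345],
    [0,0,0.0216],
    [0,0,0.0173],
    [0,0,0.0151],
    [0,0,0.011],
    [0,0,0]
  ]
}}

```text
clock: 13.75
position: [0.626, 0.0556, 0.0434]
tool_rot: [-3.141, 0.001, -0.338]
force: [-0.1, 1.1, -0.3]
grip_width: -0.0001
```

```bash
cat > th.py <<'E'
import sys
from keep import *
for n in("scene","side"):
    im=cv2.imread(f"pics/{n}_{sys.argv[1]}.png");h,s,v=cv2.split(hsv(im))
    for c in blobs(((h<4)|(h>176))&(s>180)&(v>60),4):
        p=cen(c); d=ray(n,p,.055)[0]-PIV
        if np.hypot(*d)<.1: print(n,"red r",np.hypot(*d),"theta",np.arctan2(-d@V,-d@U))
rows([0,-.04,-.08],.018)
E
python3 look.py k2; python3 th.py k2
```

```text
at [0.626  0.0556 0.0434] rotvec/pi [-3.000e-04  3.000e-04 -4.374e-01] dp [-0.0622 -0.0268  0.0192] t 13.75 F [-0.1  1.1 -0.3] w -0.0001
side [298. 250.] from recess (along,left) z40 [-0.0017  0.0116] z26 [-0.0047 -0.0009] 96.0
side red r 0.04703769004438508 theta 0.05403431748490766
[0.6259 0.0555 0.0432] [-3.142e+00  1.000e-03 -3.380e-01] [1.1 1.  0.6] q7 -2.03 13.85
0 [-0.0007, -0.0, -0.001] [-0.0, 0.0004, 0.0038]
-0.04 [-0.0021, -0.0004, -0.0] [0.0, -0.0, 0.0086]
-0.08 [-0.002, -0.0005, -0.0] [-0.0, -0.0, 0.0086]
```

Emit:
{"method": "move_arm", "body": {
  "jaw": [255,255,255],
  "dp": [
    [-0.0015,0,0],
    [-0.0015,0,0],
    [0,0,0]
  ],
  "rotation": [
    [0,0,0],
    [0,0,0],
    [0,0,0]
  ]
}}

```text
clock: 14.22
position: [0.6246, 0.0561, 0.0434]
tool_rot: [-3.141, -0.001, -0.339]
force: [7.2, 0.2, -2.8]
grip_width: 0.0001
```

Emit:
{"method": "move_arm", "body": {
  "jaw": [255,255,255],
  "dp": [
    [-0.0012,0,0],
    [0,0,0],
    [0,0,0]
  ],
  "rotation": [
    [0,0,0],
    [0,0,0],
    [0,0,0]
  ]
}}

```text
clock: 14.6
position: [0.6244, 0.0562, 0.0435]
tool_rot: [-3.141, -0.002, -0.34]
force: [11.1, -0.8, -5.8]
grip_width: 0.0
```

The arm no longer moves and the force has risen to about 12 N, so it is against the stop. I back off, rise and check.

Emit:
{"method": "move_arm", "body": {
  "jaw": [255,255,255,255,255,255,255],
  "dp": [
    [0.01,0,0],
    [0.015,0,0],
    [0,0,-0.05],
    [0,0,-0.07],
    [0.07,0,-0.07],
    [0.05,0,-0.03],
    [0,0,0]
  ],
  "rotation": [
    [0,0,0],
    [0,0,0],
    [0,0,0],
    [0,0,0],
    [0,0,0],
    [0,0,0],
    [0,0,0]
  ]
}}

```text
clock: 15.48
position: [0.7237, 0.0199, 0.2088]
tool_rot: [-3.141, -0.002, -0.341]
force: [-0.9, 0.2, -0.7]
grip_width: -0.0001
```

```bash
python3 look.py e; python3 th.py e; python3 -c "
import cv2,numpy as np
a=cv2.imread('pics/scene_e.png')[160:380,190:470];b=cv2.imread('pics/side_e.png')[225:295,225:335]
cv2.imwrite('pics/ce.png',np.hstack([cv2.resize(a,(400,314)),cv2.resize(np.clip(b*1.5,0,255).astype('uint8'),(400,314),interpolation=2)]))"
```

```text
at [0.7237 0.0199 0.2088] rotvec/pi [ 3.000e-04 -6.000e-04 -4.383e-01] dp [-0.0861 -0.1547  0.226 ] t 15.47 F [-0.9  0.2 -0.7] w -0.0001
scene [323. 279.] from recess (along,left) z40 [ 0.0001 -0.0113] z26 [-0.0076 -0.006 ] 72.5
side [298. 250.] from recess (along,left) z40 [-0.0018  0.0118] z26 [-0.0048 -0.0007] 93.5
scene red r 0.04280681331044642 theta 0.05267836651505854
side red r 0.04589576812859006 theta 0.04377752605482657
[0.7209 0.0215 0.2065] [ 3.141e+00  3.000e-03 -3.400e-01] [-0.3  0.2  0.2] q7 -1.97 15.575
0 [-0.1263, -0.0006, 0.2034] [0.0002, 0.0008, 0.0033]
-0.04 [-0.0021, -0.0004, -0.0] [0.0, -0.0, 0.0086]
-0.08 [-0.002, -0.0005, -0.0] [-0.0, -0.0, 0.0086]
```

View pics/ce.png

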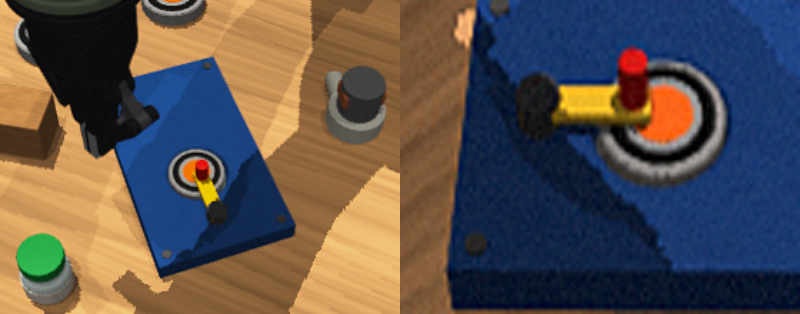

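```bash
python3 - <<'E'
from h import *
for n in("scene","side"):
    im=cv2.imread(f"pics/{n}_e.png");h,s,v=cv2.split(hsv(im))
    for c in blobs((h>22)&(h<34)&(s>170)&(v>80),15):
        q=1000*ray(n,c[:,0],.036).astype(np.float32)
        if np.hypot(*(q.mean(0)/1000-PIV))<.08:
            L=cv2.fitLine(q,cv2.DIST_L2,0,.01,.01).ravel(); print(n,cv2.minAreaRect(q),"line",np.degrees(np.arctan2(L[1],L[0])),"perp off from pivot mm",np.cross(L[:2],L[2:]-1000*PIV))
    # hub top (dark disc) at z=.040
    dark=(s<90)&(v<75)
    for c in blobs(dark,20):
        p=cen(c);q=ray(n,p,.037)[0]
        if np.hypot(*(q-PIV))<.02: print(n,"hub",q-PIV,toplate(q)-toplate(PIV),cv2.contourArea(c))
E
```

```text
scene ((619.194091796875, 71.06007385253906), (41.86469650268555, 16.7459774017334), 43.90669631958008) line 53.38149 perp off from pivot mm 2.7231583720044608
scene hub [0.00247603 0.00036689] [ 0.00202832 -0.00146672] 159.5
side hub [-0.00219101  0.0025573 ] [0.00021797 0.00336047] 102.5<stdin>:7: DeprecationWarning: Arrays of 2-dimensional vectors are deprecated. Use arrays of 3-dimensional vectors instead. (deprecated in NumPy 2.0)
```

```bash
python3 -c "
from workcell import workorder; print(workorder.job_done())"
```

```text
the job is handed in; nothing more can be done
None
```

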